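# Fetch a sample pot from under the bench riser with a reacher

## Task

A thin-walled sample pot has slid to the back under the clear riser, where the gap is too low for a hand: pick up the orange reacher by its grip and trigger, squeeze its jaws gently onto both sides of the pot while it is under there, and draw it out upright between the jaws without ramming the riser or denting its soft wall. Then lay the reacher flat on the bench clear of the riser, take the pot lightly by its lid and stand it in the rack's empty well. Leave everything else where it is.

Things in the scene. Friction and masses are not known exactly. Their poses are not given: they have to be found in the camera images.
- reacher_grip (a point): Grasp point of the reacher, between orange grip and black trigger, 13 mm above its underside. Frame: x along the shaft to the jaws, z up. The grip's flat back face is 26 mm behind (-x), the trigger's flat front face 26 mm ahead: 52 mm over both at rest, 38 mm squeezed. Faces run along y (+-18 mm of here), 22 mm tall or more. Fingers closing along x hold the reacher and work the trigger.
- reacher_jaws (a point): Point midway between the jaws where a held pot should be centred, 13 mm above the underside; 230 mm ahead (+x) of reacher_grip and 62 mm to its right (-y), same axes. The head's front face is 25 mm behind it, so a pot that touches the head is centred 9 mm behind it; the pads end 13 mm ahead of it. At rest the pads stand 47 mm apart here (72 mm over the outside) and close evenly.
- trigger (a joint): Slide of the trigger towards the grip in m: 0 at rest (jaws open) to 0.014. Its spring gives at 11 N, 15 N at full travel. The jaw opening shrinks 1.7 mm per mm of trigger; the pads meet a 32 mm pot at about 0.009 (43 mm over grip and trigger), 13.6 N; from there 1.7 N more on the trigger puts 1 N more on each side of the pot. Let go, the spring opens the jaws.
- reacher: Hand reacher, 285 mm long, 0.14 kg, lying flat on the bench: orange handle, 13 mm aluminium tube, black head 46 mm wide; 26 mm thick. Origin on its underside, 12 mm to the right (-y) of reacher_grip; axes as there.
- jaw_left: Its left jaw (rubber pad 36 x 20 mm, from 3 to 23 mm above the underside); origin at its pivot, 42 mm behind reacher_jaws and 17 mm to the left.
- jaw_right: Its right jaw, the mirror image.
- pot_center (a point): Centre (half-way up, 21 mm) of the pot to fetch: thin soft amber plastic wall, firm green lid on the top 13 mm, a plain cylinder 32 mm across and 42 mm tall, about 40 g, standing upright; it slides easily. The wall bears 1 to 3 N from each jaw, and dents above 4 N; fingers may take it with up to 10 N each.
- pot: The same pot; origin at the centre of its underside, z up its axis.
- riser: Clear acrylic riser fixed to the bench: deck 170 (x) by 280 (y) mm, top 60 mm and underside 54 mm above the bench; side and back walls 6 mm thick. Origin on the bench under the deck's centre. Its open front is at x = -85 mm; +x points in, to the back wall's inner face at x = +79 mm. The pot stands 8 to 33 mm short of that wall, up to 35 mm off the middle line.
- free_well (a point): Centre of the floor of the rack's empty well: round, 36 mm across, 12 mm deep, floor 12 mm above the bench, rim 24 mm. The wells are in a row along y, 52 mm apart; the two others, on the +y side, hold pots of the same kind; x, across the row, is free for the fingers.
- rack: Blue rack fixed to the bench, 64 (x) by 166 (y) by 24 mm, three wells in a row along y; origin under its centre.
- spare_a: Pot standing in the rack's middle well; origin under its centre.
- spare_b: Pot standing in the rack's far (+y) well; origin under its centre.
- tip_box: Pipette tip box, blue with clear lid, 85 x 125 x 62 mm, standing on the riser's deck at its right end; origin under its centre.
- reagent: White round jar with blue cap, 48 mm across and 100 mm tall, on the bench behind the riser's back wall; origin under its centre.
- buffer: Glass bottle with blue cap, 64 mm across, 160 mm tall, at the far side of the bench; origin under its centre.
- beaker: Glass beaker, 72 mm across, 90 mm tall, standing on the bench beside the riser, on its far side from the robot; origin under its centre.
- timer: White bench timer 70 x 65 x 22 mm, lying on the bench near the robot; origin under its centre.
Not all that is in view belongs to the job. There is more than one size of the rack; the job needs the smaller.

How it is judged:
By the outcome, as a careful person would: the job done as asked, in the order asked, and still so for the second after the job is handed in, with the robot touching nothing.
It also fails if it takes over 67 s, if anything falls off the work surface, if the arm or the gripper's body presses on something with over 40 N, if the wrist force passes 120 N, or if a joint passes its speed limit or range.

## Robot

A 6-joint arm with a two-finger parallel gripper is mounted at the origin on the work surface. World frame = base frame: x ahead of the robot, y to its left, z up, the work surface at z = 0. Lengths are in m, angles in rad, forces in N, time in s.
With the tool pointing down it reaches from about 0.25 to 0.775 m from the base axis. Payload 8.9 kg.
Tool frame: the origin (TCP) lies at the very end of the fingers, on their centre line; the grasp point (between the pads) lies 19 mm behind it; z points along the fingers, y is the line along which they close (so a half turn about z gives the same grasp; the last joint's range is limited). The gripper opens to 85 mm and grips with 20 to 120 N. Pads are 22 mm wide; open, the fingers measure 114 mm over their backs; the gripper's body (76 mm by 85 mm) begins 54 mm behind the grasp point. The pads swing forward as they close: fully open they stand 13 mm farther back than shut.
Start: joints at [-1.453, 0.291, -0.153, 1.127, 0, 1.431], TCP at [0.133, -0.508, 0.231] pointing down, gripper open.
Joint ranges: [-2.52, 2.52], [-0.91, 1.74], [-1.3, 1.37], [-1.96, 2.02], [-1.52, 1.47], [-3.14, 3.14]. Speed limits (rad/s): [2.22, 2.22, 2.79, 3.14, 3.14, 3.14].

## Interface

Orientations are given as a unit quaternion [x, y, z, w].
In Python, from workcell import status, vision, manip gives the robot as it stands. The module is installed in compiled form; this text tells all that it offers.
- The arm moves only by the shell command python3 -m jog 'ROWS' [FORCE]. ROWS is JSON, a list of rows, each a list of 3 entries, a list of its own where there are three numbers: the closure, from 0 (fully open) to 1 (shut), then the shift along the tool's x, y, z in cm, then the turn, a rotation vector about the tool's x, y, z in degrees. A call has 1 to 10 rows; each row shifts and turns the commanded pose from where the row before left it, along the tool's axes as they then stand; what a row does not reach is not made up. A row lasts 1/8 s, in which the tool goes at most 62.5 mm and 10.7 degrees, less where a joint would pass 70% of its speed; a pose out of reach is approached as far as the arm can. A call is refused whole if a number of a shift passes 6.25 or a number of a turn 10.7, either way. A call with a gripper value outside its range is refused whole. The fingers move at their own pace and stop on an object; FORCE is the grip in N (left out, the last holds). Time passes only in rows, so rows that do not move let the fingers close. It gives the time, the measured TCP pose, the force, the opening and the grip force at its end, in the units of the state.
- status.get_obs(): the state, without advancing time (a new reading comes with each control period).
- vision.camera(name): name is "scene" or "top" or "wrist"; returns a dict with "frame" (480x640x3 uint8, blue, green, red), "vertical_fov" (degrees; the focal length in pixels is half the picture's height over the tangent of half this angle, whatever the lens; pixels are square), "cx", "cy" (the principal point, pixels), "world_to_cam" (4x4, takes a point from world to camera coordinates). Camera axes: x right, y down, z forward; pixel columns grow to the right and rows downward; lengths in m; the calibration is good to about 2 mm. A picture is of the moment at which its call begins. There is no depth.
- manip.sign_off(): hands the job in; it is judged then, once.
The state is a dict: "t": time; "qpos": joint angles; "dq": joint speeds; "effort": joint torques, N m; "position": TCP position; "tcp_rot": TCP orientation; "force": force on the tool from outside, world axes, zero at the start; "wrist_torque": the same for the moment, N m; "gripper_width": finger opening in m; "gripper_force": force on a finger pad.
Only numpy, scipy, OpenCV 4.12 (cv2) and the standard library are available. Lean on these libraries where they do the work, as an engineer would, in place of code of your own. Each camera call takes 0.05 s, during which the arm holds its last target. There are 200 camera calls.

## Working session

There is one attempt and no reset: what is moved stays moved. The work goes in short steps, Python scripts to look and compute and a shell command to move; the robot and the scene stay as the last step left them, time stands still between calls to the robot, and variables do not carry over. Pictures are saved under pics/ and viewed, at most 10 in all, crops included, and the job is handed in when it is done.

```bash
mkdir -p pics; python3 - <<'E'
from workcell import status,vision
import cv2,numpy as np
np.set_printoptions(precision=4,suppress=True)
for n in ["scene","top"]:
    c=vision.camera(n); cv2.imwrite(f"pics/{n}0.png",c["frame"]); print(n,c["vertical_fov"],c["cx"],c["cy"]);print(c["world_to_cam"])
print(status.get_obs())
E
```

```text
scene 55.1820220059234 325.18638469833473 245.83793144029195
[[-0.88    0.4748 -0.0115  0.4924]
 [ 0.3297  0.5932 -0.7344 -0.1236]
 [-0.3419 -0.6501 -0.6786  1.3127]
 [ 0.      0.      0.      1.    ]]
top 46.391417702654195 320.82240330889454 238.80580309994423
[[ 0.0289 -0.9996  0.0074  0.0069]
 [-0.9948 -0.0294 -0.0971  0.5475]
 [ 0.0973 -0.0045 -0.9952  1.3034]
 [ 0.      0.      0.      1.    ]]
{'t': 0.1, 'qpos': array([-1.4533,  0.2912, -0.154 ,  1.1267,  0.    ,  1.4314]), 'dq': array([-0.0014, -0.0009,  0.0031, -0.0003, -0.0011, -0.0013]), 'effort': array([  0.0012, -53.7976,  33.1922,   0.0093,  -0.0003,   0.    ]), 'position': array([ 0.1333, -0.5074,  0.2308]), 'tcp_rot': array([ 0.9918,  0.1281,  0.    , -0.0006]), 'force': array([ 0.0356, -0.0628,  0.1053]), 'wrist_torque': array([ 0.0236, -0.0244,  0.0853]), 'gripper_force': 0.0, 'gripper_width': 0.08561031496236106}
```

View pics/scene0.png

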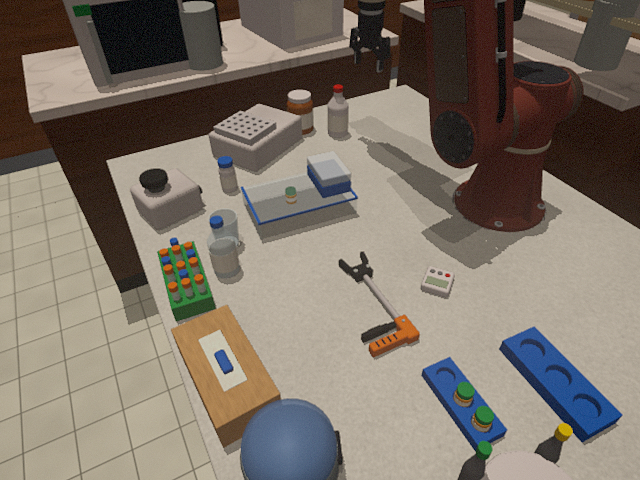

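View pics/top0.png

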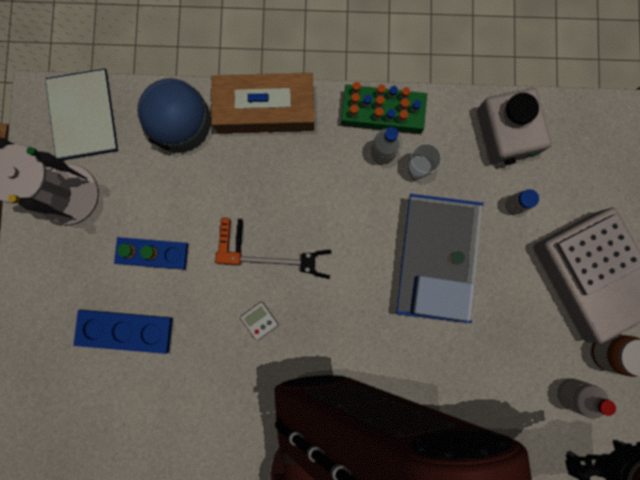

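Candidates: the fetch pot is at top (457,257), green lid under the riser; the pots at (125,250) and (148,253) are spares standing in the rack. The small rack is at (150,253) with its empty well at (172,255), and the big rack at (122,331) is the decoy. The reacher is at (225,240)-(330,262). I'll check these in one close crop.

```bash
cat > h.py <<'E'
from workcell import status,vision
import cv2,numpy as np
from scipy.spatial.transform import Rotation as R
np.set_printoptions(precision=4,suppress=True)
def f(c): return 240/np.tan(np.radians(c["vertical_fov"])/2)
def back(c,uv,z):
    T=c["world_to_cam"];Rm=T[:3,:3];o=-Rm.T@T[:3,3]
    d=Rm.T@np.array([(uv[0]-c["cx"])/f(c),(uv[1]-c["cy"])/f(c),1]);return o+d*(z-o[2])/d[2]
def proj(c,p):
    q=c["world_to_cam"]@np.r_[p,1];return np.array([c["cx"],c["cy"]])+f(c)*q[:2]/q[2]
def crop(c,x0,y0,w,h,s,grid=0):
    return cv2.resize(c["frame"][y0:y0+h,x0:x0+w],None,fx=s,fy=s,interpolation=cv2.INTER_CUBIC)
E
python3 - <<'E'
from h import *
c=vision.camera("top")
a=crop(c,205,205,133,75,6); b=crop(c,392,190,100,75*2-15,2.9*0+2.2) ; d=crop(c,105,230,90,50,4)
img=np.zeros((600,800,3),np.uint8)
a=a[:300]; a=crop(c,205,207,133,70,4); img[:280,:532]=a
img[:297,540:760]=b[:297]
img[300:500,:360]=d
img[300:600,380:800]=crop(vision.camera("scene"),235,150,140,100,3)
cv2.imwrite("pics/c1.png",np.clip(img*1.5,0,255).astype(np.uint8))
P=dict(griptop=(225,220,.026),jawmid=(325,263,.02),shaft0=(245,260,.013),shaft1=(298,263,.013),rTL=(412,197,.06),rTR=(482,204,.06),rBL=(398,313,.06),rBR=(471,321,.06),pot=(457,257,.042),well=(172,255,.024),t0=(240,222,.026))
for k,v in P.items(): print(k,back(c,v[:2],v[2]))
E
```

```text
griptop [0.5854 0.2522 0.026 ]
jawmid [0.4903 0.0113 0.02  ]
shaft0 [0.4923 0.2024 0.013 ]
shaft1 [0.4888 0.0757 0.013 ]
rTL [ 0.6482 -0.1869  0.06  ]
rTR [ 0.6366 -0.3506  0.06  ]
rBL [ 0.3786 -0.1583  0.06  ]
rBR [ 0.3652 -0.3256  0.06  ]
pot [ 0.5122 -0.2973  0.042 ]
well [0.4984 0.3741 0.024 ]
t0 [0.5817 0.2164 0.026 ]
```

View pics/c1.png

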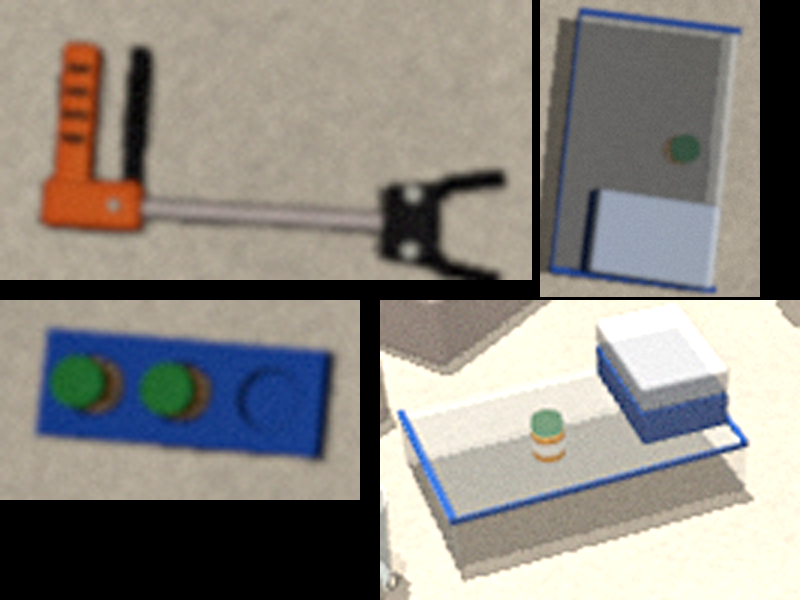

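The crop confirms the choices: pot under the riser at (457,257), reacher grip around (231,236), empty well at (172,255) in the small rack. Next I plan the move to a wrist-camera view above the reacher.

```bash
cat >> h.py <<'E'
def plan(pos,yaw,n,grip=0.0):
    """rows to reach TCP pos with tool down, tool-x yaw (deg); straight line, n rows"""
    o=status.get_obs(); p=o["position"].copy(); Rm=R.from_quat(o["tcp_rot"]);
    x=Rm.as_matrix()[:,0]; y0=np.degrees(np.arctan2(x[1],x[0])); 
    Rt=R.from_euler('z',yaw,degrees=True)*R.from_euler('x',180,degrees=True)
    d=(yaw-y0+180)%360-180; out=[]
    for k in range(1,n+1):
        pk=o["position"]+(np.array(pos)-o["position"])*k/n
        Rk=R.from_euler('z',yaw-d*(n-k)/n,degrees=True)*R.from_euler('x',180,degrees=True)
        s=np.round(Rm.inv().apply(pk-p)*100,2); r=np.round((Rm.inv()*Rk).as_rotvec(degrees=True),1)
        out.append([grip,s.tolist(),r.tolist()]); p=p+Rm.apply(s/100); Rm=Rm*R.from_rotvec(r,degrees=True)
    for i in range(0,n,10): print(str(out[i:i+10]).replace(' ',''))
E
python3 -c "
from h import *
plan([.52,.16,.28],178.4,18)"
```

```text
[[0.0,[3.02,-3.04,-0.27],[-0.0,-0.0,-9.1]],[0.0,[3.46,-2.53,-0.27],[-0.0,-0.0,-9.1]],[0.0,[3.82,-1.94,-0.27],[-0.0,-0.0,-9.1]],[0.0,[4.08,-1.32,-0.27],[-0.0,-0.0,-9.1]],[0.0,[4.24,-0.66,-0.27],[-0.0,-0.0,-9.1]],[0.0,[4.28,0.03,-0.27],[-0.0,-0.0,-9.1]],[0.0,[4.23,0.7,-0.27],[-0.0,-0.0,-9.1]],[0.0,[4.07,1.35,-0.27],[-0.0,-0.0,-9.0]],[0.0,[3.8,1.98,-0.27],[-0.0,-0.0,-9.1]],[0.0,[3.44,2.56,-0.27],[0.0,-0.0,-9.1]]]
[[0.0,[2.99,3.06,-0.27],[0.0,-0.0,-9.1]],[0.0,[2.47,3.51,-0.27],[0.0,-0.0,-9.1]],[0.0,[1.89,3.85,-0.27],[0.0,-0.0,-9.1]],[0.0,[1.25,4.09,-0.27],[0.0,-0.0,-9.1]],[0.0,[0.59,4.25,-0.27],[0.0,-0.0,-9.1]],[0.0,[-0.09,4.28,-0.27],[0.0,-0.0,-9.1]],[0.0,[-0.77,4.22,-0.27],[0.0,-0.0,-9.1]],[0.0,[-1.42,4.05,-0.27],[0.0,-0.0,-9.1]]]
```

```bash
python3 -m jog '[[0,[3,-3,-0.3],[0,0,-9]],[0,[3.5,-2.5,-0.3],[0,0,-9]],[0,[3.8,-1.9,-0.3],[0,0,-9]],[0,[4.1,-1.3,-0.3],[0,0,-9]],[0,[4.2,-0.7,-0.3],[0,0,-9]],[0,[4.3,0,-0.3],[0,0,-9]],[0,[4.2,0.7,-0.3],[0,0,-9]],[0,[4.1,1.3,-0.3],[0,0,-9]],[0,[3.8,2,-0.3],[0,0,-9]],[0,[3.4,2.6,-0.3],[0,0,-9]]]' 20
python3 -m jog '[[0,[3,3,-0.3],[0,0,-9]],[0,[2.5,3.5,-0.3],[0,0,-9]],[0,[1.9,3.8,-0.3],[0,0,-9]],[0,[1.2,4.1,-0.3],[0,0,-9]],[0,[0.6,4.2,-0.3],[0,0,-9]],[0,[-0.1,4.3,-0.3],[0,0,-9]],[0,[-0.8,4.2,-0.3],[0,0,-9]],[0,[-1.4,4,-0.3],[0,0,-9]],[0,[0,0,0],[0,0,0]]]'
python3 - <<'E'
from h import *
c=vision.camera("wrist"); cv2.imwrite("pics/w1.png",c["frame"]); np.save("w1.npy",c,allow_pickle=True)
print(c["vertical_fov"],c["world_to_cam"])
E
```

```text
t: 1.45
position: [0.3516, -0.1382, 0.2615]
tcp_rot: [0.609, 0.793, 0.0, 0.0]
force: [1.0, 0.4, -0.3]
gripper_width: 0.0855
gripper_force: 0.0
t: 2.58
position: [0.529, 0.1542, 0.2847]
tcp_rot: [0.027, 1.0, 0.0, -0.0]
force: [-1.1, -0.6, -0.8]
gripper_width: 0.0858
gripper_force: 0.0
59.035034269160676 [[ 0.054   0.9985 -0.0003 -0.1828]
 [ 0.9548 -0.0515  0.2929 -0.5508]
 [ 0.2924 -0.0161 -0.9561  0.2789]
 [ 0.      0.      0.      1.    ]]
```

View pics/w1.png

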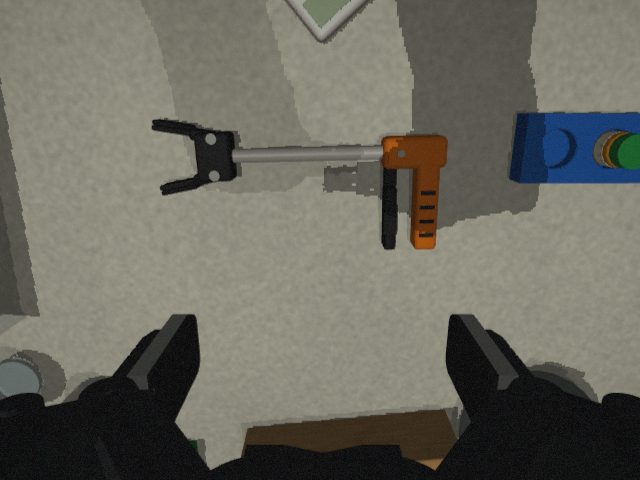

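The wrist view shows the whole reacher. The shaft runs from (238,155) to (380,152), the orange grip's outer edge is at about (437,215), the trigger's front at (383,215), the jaw tips at (153,125) and (162,190), and the empty well at (557,148).

```bash
python3 - <<'E'
from h import *
c=np.load("w1.npy",allow_pickle=True).item()
P=dict(s0=(240,155.5,.0195),s1=(380,152.5,.0195),back1=(438.5,190,.026),back2=(436,240,.026),trg1=(383.5,190,.026),trg2=(382.5,245,.026),jL=(163,192,.022),jR=(153,123,.022),well=(557,148,.024),wellfloor=(557,148,.012),rk1=(519,182,.024),rk2=(519,113,.024),pad1=(395,248,.024),end=(425,248,.024))
Q={k:back(c,v[:2],v[2]) for k,v in P.items()}
for k,v in Q.items(): print(k,v)
d=Q["s1"]-Q["s0"]; yaw=np.degrees(np.arctan2(-d[1],-d[0])); print("yaw",yaw)
# model-projected check
y=np.radians(yaw); ex=np.array([np.cos(y),np.sin(y),0]); ey=np.array([-ex[1],ex[0],0])
# shaft axis is 62mm right of grip?  jaw mid
g=(Q["back1"]+Q["back2"]+Q["trg1"]+Q["trg2"])/4; print("mid",g)
for k,v in Q.items(): print(k, (v-g)@ex,(v-g)@ey)
t=vision.camera("top")
for k in("s0","s1","back2","trg2","jL","jR","well"): print(k,proj(t,Q[k]))
E
```

```text
s0 [0.4909 0.0781 0.0195]
s1 [0.4953 0.2109 0.0195]
back1 [0.533  0.2655 0.026 ]
back2 [0.583  0.2643 0.026 ]
trg1 [0.5302 0.2129 0.026 ]
trg2 [0.5854 0.2113 0.026 ]
jL [0.5213 0.0003 0.022 ]
jR [0.4569 0.0017 0.022 ]
well [0.4996 0.3755 0.024 ]
wellfloor [0.501 0.382 0.012]
rk1 [0.5298 0.3427 0.024 ]
rk2 [0.4662 0.3375 0.024 ]
pad1 [0.5899 0.224  0.024 ]
end [0.5915 0.2541 0.024 ]
yaw -91.88488498379381
mid [0.5579 0.2385 0.026 ]
s0 0.16249988239273344 -0.06164728150953169
s1 0.029625714778674497 -0.061647281509531714
back1 -0.026147877925130895 -0.025774847274295628
back2 -0.026625823408711623 0.024283680108822744
trg1 0.026471907063724494 -0.026883625044378356
trg2 0.02630179427011792 0.02837479220985102
jL 0.23925677012308186 -0.028687070717678793
jR 0.24003878813877805 -0.09312180789053416
well -0.13503480555997724 -0.06273125331504471
wellfloor -0.1415202822972457 -0.061593911813589204
rk1 -0.10319972740804935 -0.03151187523305412
rk2 -0.09595154910588653 -0.09488586644718189
pad1 0.013428438452552904 0.032439970674715976
end -0.016631797572787106 0.033072228831957366
s0 [296.8972 261.9238]
s1 [241.0986 258.4528]
back2 [219.8679 220.8289]
trg2 [242.1961 220.5098]
jL [329.9819 250.0484]
jR [328.6751 277.1578]
well [171.4026 254.4733]
```

```bash
python3 -c "
from h import *
plan([.558,.2385,.05],178.1,5)"
```

```text
[[0.0,[-0.51,1.76,4.7],[-0.0,-0.1,-0.3]],[0.0,[-0.51,1.76,4.69],[-0.0,0.0,-0.3]],[0.0,[-0.51,1.75,4.7],[-0.0,0.0,-0.2]],[0.0,[-0.53,1.76,4.69],[-0.0,0.0,-0.3]],[0.0,[-0.53,1.75,4.7],[-0.0,0.0,-0.3]]]
```

```bash
python3 -m jog '[[0,[-0.52,1.76,4.7],[0,0,-0.3]],[0,[-0.52,1.76,4.7],[0,0,-0.3]],[0,[-0.52,1.76,4.7],[0,0,-0.3]],[0,[-0.52,1.76,4.7],[0,0,-0.3]],[0,[-0.52,1.76,4.7],[0,0,-0.3]],[0,[0,0,0],[0,0,0]],[0,[0,0,0],[0,0,0]]]'; python3 -c "
from h import *
plan([.558,.2385,.003],178.1,3)"
```

```text
t: 3.55
position: [0.5587, 0.2379, 0.0518]
tcp_rot: [0.016, 1.0, -0.0, 0.0]
force: [-0.3, 0.3, 0.1]
gripper_width: 0.0854
gripper_force: 0.0
[[0.0,[0.03,0.02,1.63],[-0.0,0.1,0.0]],[0.0,[0.02,0.02,1.62],[-0.0,-0.0,0.0]],[0.0,[0.02,0.02,1.63],[-0.0,-0.0,0.0]]]
```

```bash
python3 -m jog '[[0,[0,0,2],[0,0,0]],[0,[0,0,1.6],[0,0,0]],[0,[0,0,1.2],[0,0,0]],[0.2,[0,0,0],[0,0,0]],[0.3,[0,0,0],[0,0,0]],[0.36,[0,0,0],[0,0,0]],[0.36,[0,0,0],[0,0,0]]]' 20
```

```text
t: 4.42
position: [0.5585, 0.2389, 0.0027]
tcp_rot: [0.016, 1.0, 0.0, 0.0]
force: [0.2, 0.4, 1.2]
gripper_width: 0.0544
gripper_force: 0.0
```

```bash
for i in 1; do python3 -m jog '[[0.39,[0,0,0],[0,0,0]],[0.41,[0,0,0],[0,0,0]],[0.41,[0,0,0],[0,0,0]],[0.41,[0,0,0],[0,0,0]]]'; done
```

```text
t: 4.92
position: [0.5587, 0.2393, 0.0028]
tcp_rot: [0.015, 1.0, 0.0, 0.0]
force: [-0.7, 4.0, 5.0]
gripper_width: 0.0506
gripper_force: 12.8
```

```bash
python3 - <<'E'
from h import *
C={n:vision.camera(n) for n in("top","scene")}
def seg(c,x0,y0,x1,y1):
    im=c["frame"][y0:y1,x0:x1].astype(int); g=im[...,1]-np.maximum(im[...,0],im[...,2])
    m=(g>max(6,g.max()*0.4)).astype(np.uint8); n,l,s,ce=cv2.connectedComponentsWithStats(m)
    k=1+s[1:,4].argmax(); return ce[k]+[x0,y0],s[k]
for n,b in dict(top=(440,235,475,275),scene=(275,180,305,210)).items():
    uv,s=seg(C[n],*b); print(n,uv,s, back(C[n],uv,.042 if n=="top" else .036))
# riser corners: blue trim, refine via line fits
t=C["top"]; 
im=t["frame"].astype(int); b=im[...,0]-im[...,2]
def line(pts): 
    vx,vy,x,y=cv2.fitLine(np.array(pts,np.float32),cv2.DIST_HUBER,0,.01,.01).ravel(); return x,y,vx,vy
def cen(a,o): 
    w=np.clip(a-25,0,None); return (w*np.arange(len(w))).sum()/w.sum()+o if w.sum()>30 else None
fr=[(cen(b[v,395:420],395),v) for v in range(205,308)]; fr=[p for p in fr if p[0]]
up=[(u,cen(b[190:212,u],190)) for u in range(418,478)]; up=[p for p in up if p[1]]
for nm,L in(("front",fr),("up",up)):
    x,y,vx,vy=line(L); print(nm,len(L)); A=back(t,(x-30*vx,y-30*vy),.060);B=back(t,(x+30*vx,y+30*vy),.060); print(A,B,np.degrees(np.arctan2(*(B-A)[1::-1])))
E
```

```text
top [457.9429 256.95  ] [ 12  16  13  13 140] [ 0.5124 -0.2995  0.042 ]
scene [290.2237 190.7105] [10  7 11  9 76] [ 0.5123 -0.2959  0.036 ]Traceback (most recent call last):
  File "<stdin>", line 19, in <module>
  File "<stdin>", line 13, in line
cv2.error: OpenCV(4.12.0) /io/opencv/modules/imgproc/src/linefit.cpp:618: error: (-215:Assertion failed) npoints2 >= 0 || npoints3 >= 0 in function 'fitLine'
```

```bash
python3 -c "
from h import *
plan([.6075,.0796,.0035],175,8,.41)"
```

```text
[[0.41,[-0.67,-1.98,-0.01],[0.1,0.1,0.4]],[0.41,[-0.69,-1.97,-0.01],[-0.1,-0.0,0.4]],[0.41,[-0.69,-1.96,-0.01],[0.0,-0.0,0.4]],[0.41,[-0.72,-1.97,-0.01],[0.0,-0.0,0.4]],[0.41,[-0.72,-1.95,-0.01],[0.0,-0.0,0.4]],[0.41,[-0.74,-1.96,-0.01],[0.0,-0.0,0.4]],[0.41,[-0.76,-1.94,-0.01],[0.0,-0.0,0.4]],[0.41,[-0.76,-1.94,-0.02],[0.0,-0.0,0.4]]]
```

```bash
python3 -m jog '[[0.41,[-0.3,-1,-0.08],[0,0,0.2]],[0.41,[-0.7,-1.9,0],[0,0,0.4]],[0.41,[-0.7,-1.9,0],[0,0,0.4]],[0.41,[-0.7,-1.9,0],[0,0,0.4]],[0.41,[-0.72,-2,0],[0,0,0.4]],[0.41,[-0.75,-2,0],[0,0,0.4]],[0.41,[-0.75,-2,0],[0,0,0.4]],[0.41,[-0.75,-1.9,0],[0,0,0.4]],[0.41,[-0.4,-1.1,0],[0,0,0.2]],[0.41,[0,0,0],[0,0,0]]]'
python3 - <<'E'
from h import *
c=vision.camera("top"); s=vision.camera("scene")
img=np.zeros((600,800,3),np.uint8)
img[:400,:800]=crop(c,270,190,200,100,4); img[400:600,0:400]=crop(s,240,170,200,100,2)
w=vision.camera("wrist"); img[400:600,400:666]=cv2.resize(w["frame"],(266,200))
cv2.imwrite("pics/c2.png",np.clip(img*1.5,0,255).astype(np.uint8))
o=status.get_obs();x=R.from_quat(o["tcp_rot"]).as_matrix()
ex=-x[:,1];ey=x[:,0]*-1; print(o["position"],ex,ey)
j=o["position"]*[1,1,0]+(.230+.0007)*ex-.062*ey
for n,a,b in (("jaws",0,0),("L tip in",.013,.0225),("R tip in",.013,-.0225),("Lo",.013,.036),("Ro",.013,-.036)):
    print(n,proj(c,j+a*ex+b*ey+[0,0,.023]), (proj(c,j+a*ex+b*ey+[0,0,.023])-[270,190])*4)
E
```

```text
t: 6.28
position: [0.6073, 0.078, 0.0031]
tcp_rot: [0.044, 0.999, -0.0, 0.0]
force: [-0.3, 0.2, -1.2]
gripper_width: 0.0507
gripper_force: 11.1
[0.6069 0.0793 0.0031] [-0.0863 -0.9963 -0.    ] [ 0.9963 -0.0863 -0.0002]
jaws [391.1857 250.208 ] [484.7426 240.8322]
L tip in [397.5789 241.4824] [510.3155 205.9296]
R tip in [395.6526 260.2245] [502.6105 280.8982]
Lo [398.1543 235.8838] [512.6172 183.5351]
Ro [395.0723 265.8713] [500.2891 303.4854]
```

View pics/c2.png

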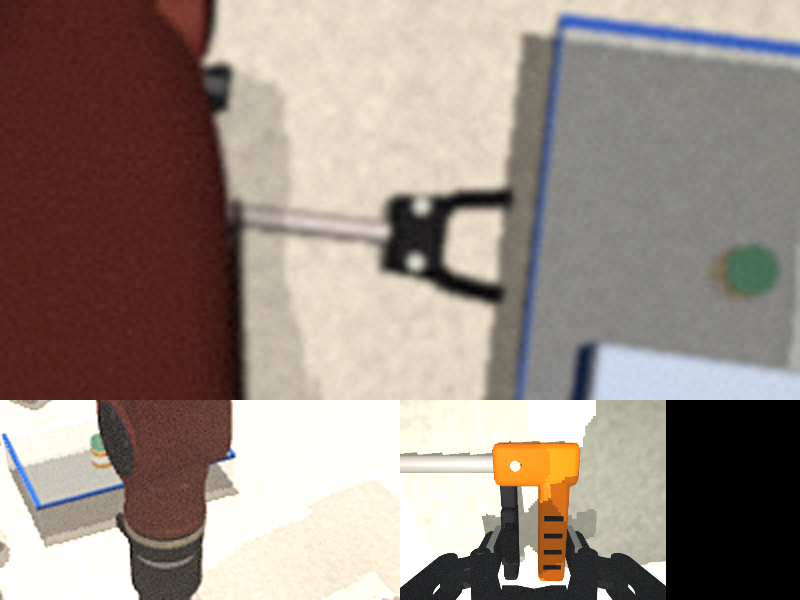

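The jaw tips are at crop (511,197) and (502,296), and the pot lid is at (752,270). The jaws sit about 1.5 mm further right than the model, so I correct for that and slide in.

```bash
python3 -m jog '[[0.41,[-0.2,-0.8,0],[0,0,0]],[0.41,[0,-1.6,0],[0,0,0]],[0.41,[0,-1.6,0],[0,0,0]],[0.41,[0,-1.7,0],[0,0,0]],[0.41,[0,-1.7,0],[0,0,0]],[0.41,[0,-1.7,0],[0,0,0]],[0.41,[0,-1.6,0],[0,0,0]],[0.41,[0,-1.5,0],[0,0,0]],[0.41,[0,-1.2,0],[0,0,0]],[0.41,[0,-0.8,0],[0,0,0]]]'
python3 -m jog '[[0.41,[0,-0.5,0],[0,0,0]],[0.41,[0,-0.3,0],[0,0,0]],[0.41,[0,0,0],[0,0,0]]]'
python3 - <<'E'
from h import *
c=vision.camera("top"); s=vision.camera("scene")
img=np.zeros((600,800,3),np.uint8)
img[:,:400]=crop(c,410,210,80,120,5)[:,:400]; img[:300,400:800]=crop(s,260,160,80,60,5); img[300:,400:]=crop(c,380,230,80,60,5)
cv2.imwrite("pics/c3.png",np.clip(img*1.5,0,255).astype(np.uint8))
E
```

```text
t: 7.68
position: [0.5967, -0.0636, 0.0031]
tcp_rot: [0.044, 0.999, 0.0, 0.0]
force: [0.1, 0.7, -0.5]
gripper_width: 0.0501
gripper_force: 11.5
t: 8.05
position: [0.596, -0.0708, 0.0031]
tcp_rot: [0.043, 0.999, -0.0, -0.0]
force: [-0.6, -1.0, -0.2]
gripper_width: 0.0505
gripper_force: 11.2
```

View pics/c3.png

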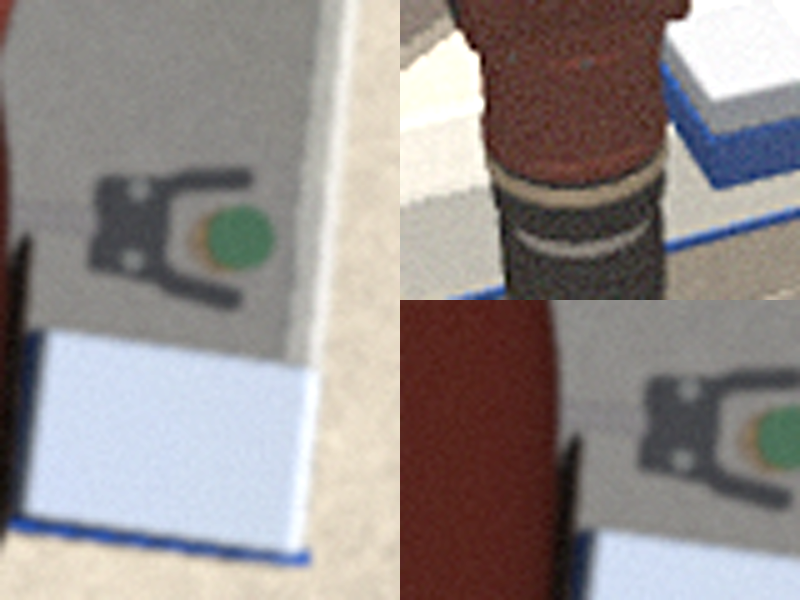

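The jaws straddle the pot: lid at crop (238,237), tips at (248,178) and (238,298). I squeeze in small steps.

```bash
python3 -m jog '[[0.44,[0,0,0],[0,0,0]],[0.46,[0,0,-0.05],[0,0,0]],[0.475,[0,0,0],[0,0,0]],[0.485,[0,0,0],[0,0,0]],[0.485,[0,0,0],[0,0,0]]]' 20
python3 -m jog '[[0.49,[0,0,0],[0,0,0]],[0.495,[0,0,0],[0,0,0]],[0.495,[0,0,0],[0,0,0]]]'
```

```text
t: 8.78
position: [0.5962, -0.0706, 0.0038]
tcp_rot: [0.043, 0.999, 0.0, 0.0]
force: [-0.9, 3.5, 4.9]
gripper_width: 0.044
gripper_force: 14.8
t: 9.15
position: [0.5964, -0.0705, 0.004]
tcp_rot: [0.043, 0.999, 0.0, 0.0]
force: [0.3, 4.3, 6.3]
gripper_width: 0.0435
gripper_force: 15.5
```

```bash
python3 -m jog '[[0.5,[0,0,-0.05],[0,0,0]],[0.5,[0,0,0],[0,0,0]],[0.5,[0,0,0],[0,0,0]]]'
python3 -m jog '[[0.505,[0,0,0],[0,0,0]],[0.505,[0,0,0],[0,0,0]]]'
```

```text
t: 9.52
position: [0.596, -0.071, 0.004]
tcp_rot: [0.044, 0.999, -0.0, -0.0]
force: [0.1, 0.5, 3.4]
gripper_width: 0.0429
gripper_force: 13.9
t: 9.78
position: [0.596, -0.0708, 0.0041]
tcp_rot: [0.044, 0.999, -0.0, -0.0]
force: [-0.4, 0.5, 2.5]
gripper_width: 0.0425
gripper_force: 14.9
```

```bash
python3 -m jog '[[0.51,[0,0,0],[0,0,0]],[0.51,[0,0,0],[0,0,0]]]'
python3 -m jog '[[0.515,[0,0,0],[0,0,0]],[0.515,[0,0,0],[0,0,0]]]'
```

```text
t: 10.02
position: [0.596, -0.0707, 0.0042]
tcp_rot: [0.043, 0.999, 0.0, 0.0]
force: [-0.3, 3.1, 3.9]
gripper_width: 0.0425
gripper_force: 19.1
t: 10.28
position: [0.596, -0.0707, 0.0042]
tcp_rot: [0.043, 0.999, 0.0, 0.0]
force: [-0.7, 3.4, 5.5]
gripper_width: 0.0421
gripper_force: 19.8
```

```bash
python3 -m jog '[[0.508,[0,0,0],[0,0,0]],[0.508,[0,0,0],[0,0,0]]]'; python3 -m jog '[[0.506,[0,0,0],[0,0,0]],[0.506,[0,0,0],[0,0,0]]]'
```

```text
t: 10.52
position: [0.5961, -0.0707, 0.0042]
tcp_rot: [0.043, 0.999, 0.0, 0.0]
force: [-0.6, 3.0, 4.5]
gripper_width: 0.0421
gripper_force: 19.8
t: 10.78
position: [0.5961, -0.0707, 0.0042]
tcp_rot: [0.043, 0.999, 0.0, 0.0]
force: [-1.3, 2.9, 4.3]
gripper_width: 0.0422
gripper_force: 18.9
```

```bash
python3 -m jog '[[0.503,[0,0,0],[0,0,0]],[0.503,[0,0,0],[0,0,0]]]'
```

```text
t: 11.02
position: [0.5961, -0.0708, 0.0041]
tcp_rot: [0.044, 0.999, -0.0, 0.0]
force: [-1.2, 2.7, 4.1]
gripper_width: 0.0425
gripper_force: 16.0
```

```bash
python3 -m jog '[[0.501,[0,0,0],[0,0,0]],[0.501,[0,0,0],[0,0,0]]]'
```

```text
t: 11.28
position: [0.596, -0.0709, 0.0041]
tcp_rot: [0.044, 0.999, -0.0, -0.0]
force: [-0.6, 1.8, 4.5]
gripper_width: 0.0423
gripper_force: 14.2
```

```bash
python3 -m jog '[[0.504,[0,0,-0.03],[0,0,0]],[0.504,[0,0,0],[0,0,0]],[0.504,[0,0.3,0],[0,0,0]],[0.504,[0,0.5,0],[0,0,0]]]'
python3 - <<'E'
from h import *
c=vision.camera("top"); im=c["frame"][235:280,420:475].astype(int); g=im[...,1]-np.maximum(im[...,0],im[...,2]); m=g>max(6,.4*g.max()); v,u=np.nonzero(m); print(u.mean()+420,v.mean()+235,m.sum(), back(c,(u.mean()+420,v.mean()+235),.042))
E
```

```text
t: 11.78
position: [0.5966, -0.0628, 0.0043]
tcp_rot: [0.044, 0.999, -0.0, -0.0]
force: [-0.6, -0.5, 0.1]
gripper_width: 0.042
gripper_force: 13.6
457.9347826086956 256.5144927536232 138 [ 0.5134 -0.2995  0.042 ]
```

```bash
python3 - <<'E'
from h import *
c=vision.camera("top"); s=vision.camera("wrist")
img=np.zeros((600,800,3),np.uint8)
img[:,:400]=crop(c,420,230,50,75,8); img[:300,400:800]=cv2.resize(s["frame"],(400,300)); 
cv2.imwrite("pics/c4.png",np.clip(img*1.5,0,255).astype(np.uint8)); print(status.get_obs()["gripper_force"])
E
```

```text
13.979637622833252
```

View pics/c4.png

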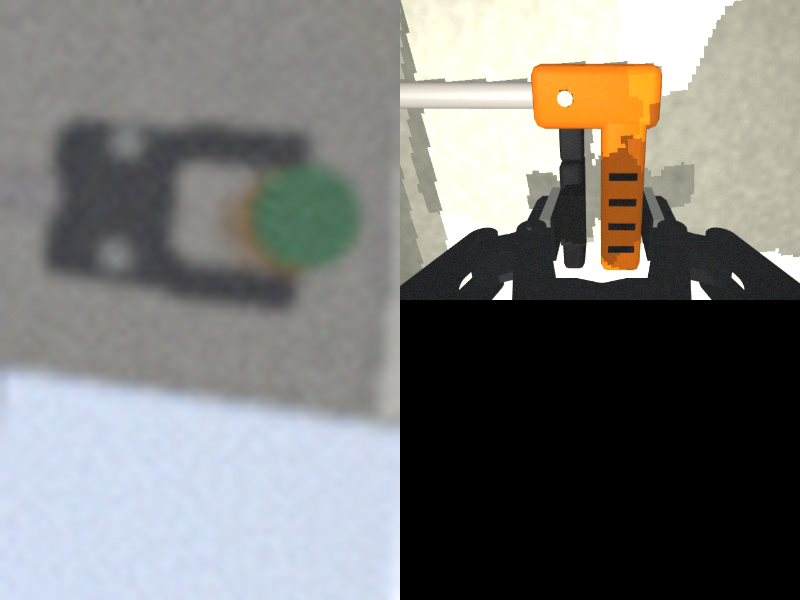

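The jaws slid back over the pot with too little squeeze, and the pot still stands. I reopen, go 11 mm deeper and squeeze more firmly.

```bash
python3 -m jog '[[0.46,[0,0,0],[0,0,0]],[0.43,[0,0,0],[0,0,0]],[0.43,[0,-0.4,0],[0,0,0]],[0.43,[0,-0.5,0],[0,0,0]],[0.43,[0,-0.3,0],[0,0,0]],[0.43,[0,0,0],[0,0,0]]]'
python3 -m jog '[[0.46,[0,0,0],[0,0,0]],[0.48,[0,0,0],[0,0,0]],[0.495,[0,0,0],[0,0,0]],[0.5,[0,0,0],[0,0,0]],[0.5,[0,0,0],[0,0,0]]]'
python3 - <<'E'
from h import *
print(status.get_obs()["gripper_force"])
c=vision.camera("top"); im=c["frame"][235:280,420:475].astype(int); g=im[...,1]-np.maximum(im[...,0],im[...,2]); m=g>max(6,.4*g.max()); v,u=np.nonzero(m); print(u.mean()+420,v.mean()+235,m.sum(), back(c,(u.mean()+420,v.mean()+235),.042))
E
```

```text
t: 12.68
position: [0.5956, -0.0752, 0.0044]
tcp_rot: [0.044, 0.999, -0.0, -0.0]
force: [-0.1, 0.2, -1.8]
gripper_width: 0.049
gripper_force: 11.8
t: 13.3
position: [0.5957, -0.0747, 0.0044]
tcp_rot: [0.043, 0.999, -0.0, 0.0]
force: [-0.2, -0.2, -0.2]
gripper_width: 0.0429
gripper_force: 13.7
13.70072990655899
457.97826086956525 256.5 138 [ 0.5135 -0.2996  0.042 ]
```

```bash
python3 -m jog '[[0.505,[0,0,0],[0,0,0]],[0.505,[0,0,0],[0,0,0]]]'; python3 -m jog '[[0.508,[0,0,0],[0,0,0]],[0.508,[0,0,0],[0,0,0]]]'
```

```text
t: 13.6
position: [0.5958, -0.0748, 0.0044]
tcp_rot: [0.043, 0.999, 0.0, 0.0]
force: [0.3, 1.2, -0.5]
gripper_width: 0.0423
gripper_force: 14.6
t: 13.85
position: [0.5957, -0.0748, 0.0044]
tcp_rot: [0.043, 0.999, 0.0, 0.0]
force: [1.2, 1.0, -0.3]
gripper_width: 0.0424
gripper_force: 16.8
```

```bash
python3 -m jog '[[0.51,[0,0,0],[0,0,0]],[0.51,[0,0,0],[0,0,0]]]'
```

```text
t: 14.1
position: [0.5957, -0.0748, 0.0044]
tcp_rot: [0.043, 0.999, 0.0, 0.0]
force: [0.2, 1.1, 0.1]
gripper_width: 0.0421
gripper_force: 18.3
```

```bash
python3 -m jog '[[0.51,[0,0.2,0],[0,0,0]],[0.51,[0,0.4,0],[0,0,0]],[0.51,[0,0.4,0],[0,0,0]]]'
python3 - <<'E'
from h import *
print(status.get_obs()["gripper_force"])
c=vision.camera("top"); im=c["frame"][235:280,420:475].astype(int); g=im[...,1]-np.maximum(im[...,0],im[...,2]); m=g>max(6,.4*g.max()); v,u=np.nonzero(m); print(u.mean()+420,v.mean()+235,m.sum(), back(c,(u.mean()+420,v.mean()+235),.042))
E
```

```text
t: 14.48
position: [0.5966, -0.0646, 0.0044]
tcp_rot: [0.044, 0.999, -0.0, -0.0]
force: [0.1, -0.1, -0.1]
gripper_width: 0.0425
gripper_force: 17.8
17.79475450515747
453.8840579710145 256.036231884058 138 [ 0.5143 -0.29    0.042 ]
```

The pot now follows: 9.6 mm for 10 mm of travel. I draw it out.

```bash
python3 -m jog '[[0.51,[0,0.6,0],[0,0,0]],[0.51,[0,0.8,0],[0,0,0]],[0.51,[0,1,0],[0,0,0]],[0.51,[0,1.1,0],[0,0,0]],[0.51,[0,1.1,0],[0,0,0]],[0.51,[0,1.1,0],[0,0,0]],[0.51,[0,1.1,0],[0,0,0]],[0.51,[0,1.1,0],[0,0,0]],[0.51,[0,1.1,0],[0,0,0]],[0.51,[0,1.1,0],[0,0,0]]]'
python3 -m jog '[[0.51,[0,1.1,0],[0,0,0]],[0.51,[0,1.2,0],[0,0,0]],[0.51,[0,1.2,0],[0,0,0]],[0.51,[0,1.2,0],[0,0,0]],[0.51,[0,1.2,0],[0,0,0]],[0.51,[0,1.2,0],[0,0,0]],[0.51,[0,1.1,0],[0,0,0]],[0.51,[0,1,0],[0,0,0]],[0.51,[0,0.7,0],[0,0,0]],[0.51,[0,0.3,0],[0,0,0]]]'
python3 - <<'E'
from h import *
o=status.get_obs();print(o["gripper_force"])
c=vision.camera("top"); im=c["frame"][235:275,350:470].astype(int); g=im[...,1]-np.maximum(im[...,0],im[...,2]); m=g>max(6,.4*g.max()); v,u=np.nonzero(m); uv=(u.mean()+350,v.mean()+235); print(uv,m.sum(),u.std(),v.std(), back(c,uv,.042))
E
```

```text
t: 15.78
position: [0.6054, 0.0365, 0.0044]
tcp_rot: [0.044, 0.999, -0.0, -0.0]
force: [0.3, -0.3, -0.8]
gripper_width: 0.0424
gripper_force: 17.8
t: 17.02
position: [0.6142, 0.1378, 0.0044]
tcp_rot: [0.043, 0.999, -0.0, -0.0]
force: [-0.2, 0.3, 0.5]
gripper_width: 0.0421
gripper_force: 17.8
17.822206020355225
(np.float64(367.7810218978102), np.float64(245.91240875912408)) 137 3.2346556997416047 3.3711408377942984 [ 0.5321 -0.0876  0.042 ]
```

```bash
python3 -m jog '[[0.51,[0,0,0.06],[0,0,0]],[0.51,[0,0,0.06],[0,0,0]],[0.495,[0,0,0],[0,0,0]],[0.48,[0,0,0],[0,0,0]],[0.45,[0,0,0],[0,0,0]],[0.43,[0,0,0],[0,0,0]],[0.42,[0,0,0],[0,0,0]],[0.42,[0,0.3,0],[0,0,0]],[0.42,[0,0.6,0],[0,0,0]]]'
python3 -m jog '[[0.42,[0,1,0],[0,0,0]],[0.42,[0,1.4,0],[0,0,0]],[0.42,[0,1.5,0],[0,0,0]],[0.42,[0,1.5,0],[0,0,0]],[0.42,[0,1.2,0],[0,0,0]],[0.42,[0,0.5,0],[0,0,0]],[0.42,[0,0,0],[0,0,0]],[0.38,[0,0,0.05],[0,0,0]],[0.3,[0,0,0],[0,0,0]],[0,[0,0,0],[0,0,0]]]'
python3 -m jog '[[0,[0,0,0],[0,0,0]],[0,[0,0,0],[0,0,0]],[0,[0,0,-1.5],[0,0,0]],[0,[0,0,-3],[0,0,0]],[0,[0,0,-5],[0,0,0]],[0,[0,0,-5],[0,0,0]]]'
python3 - <<'E'
from h import *
o=status.get_obs();print(o["gripper_force"])
c=vision.camera("top"); im=c["frame"][225:275,340:470].astype(int); g=im[...,1]-np.maximum(im[...,0],im[...,2]); m=g>max(6,.4*g.max()); v,u=np.nonzero(m); uv=(u.mean()+340,v.mean()+225); print(uv,m.sum(),u.std(),v.std(), back(c,uv,.042))
plan([.53,-.05,.16],90,14)
E
```

```text
t: 18.2
position: [0.6149, 0.1465, 0.0031]
tcp_rot: [0.044, 0.999, -0.0, -0.0]
force: [0.5, 0.1, -0.4]
gripper_width: 0.0497
gripper_force: 11.3
t: 19.45
position: [0.6212, 0.2168, 0.0028]
tcp_rot: [0.044, 0.999, 0.0, 0.0]
force: [0.5, 0.1, 0.3]
gripper_width: 0.0761
gripper_force: 0.0
t: 20.2
position: [0.621, 0.2171, 0.1502]
tcp_rot: [0.043, 0.999, 0.0, 0.0]
force: [0.2, 0.2, -0.3]
gripper_width: 0.0852
gripper_force: 0.0
0.0
(np.float64(367.65625), np.float64(246.015625)) 128 3.197747009614738 3.1868488918326516 [ 0.5319 -0.0873  0.042 ]
[[0.0,[0.5,-1.96,-0.03],[0.2,0.5,6.1]],[0.0,[0.3,-2.01,-0.01],[0.0,0.0,6.0]],[0.0,[0.08,-2.03,-0.02],[0.0,0.0,6.1]],[0.0,[-0.14,-2.02,-0.02],[0.0,0.0,6.1]],[0.0,[-0.34,-2.0,-0.01],[0.0,0.0,6.1]],[0.0,[-0.56,-1.95,-0.02],[0.0,0.0,6.0]],[0.0,[-0.76,-1.88,-0.02],[0.0,0.0,6.1]],[0.0,[-0.96,-1.79,-0.01],[0.0,0.0,6.1]],[0.0,[-1.14,-1.68,-0.02],[0.0,0.0,6.1]],[0.0,[-1.31,-1.55,-0.01],[0.0,0.0,6.0]]]
[[0.0,[-1.47,-1.4,-0.02],[0.0,0.0,6.1]],[0.0,[-1.6,-1.24,-0.02],[0.0,0.0,6.1]],[0.0,[-1.73,-1.06,-0.01],[0.0,0.0,6.0]],[0.0,[-1.83,-0.87,-0.02],[0.0,0.0,6.1]]]
```

The pot stands free at (0.532,-0.087), and the reacher lies flat, released. Before the pick I take a close look at the rack from above.

```bash
python3 -m jog '[[0,[1.5,3,-1.5],[0,0,0]],[0,[1.5,3,-1.5],[0,0,0]],[0,[1.5,3,-1.5],[0,0,0]],[0,[1.5,3,-1.5],[0,0,0]],[0,[0,0,0],[0,0,0]],[0,[0,0,0],[0,0,0]]]'
python3 - <<'E'
from h import *
for k in range(1):
    c=vision.camera("wrist"); np.save("w2.npy",c,allow_pickle=True); cv2.imwrite("pics/w2.png",c["frame"])
E
```

```text
t: 21.0
position: [0.5719, 0.3416, 0.208]
tcp_rot: [0.043, 0.999, -0.0, 0.0]
force: [-0.1, -0.2, 0.2]
gripper_width: 0.0854
gripper_force: 0.0
```

View pics/w2.png

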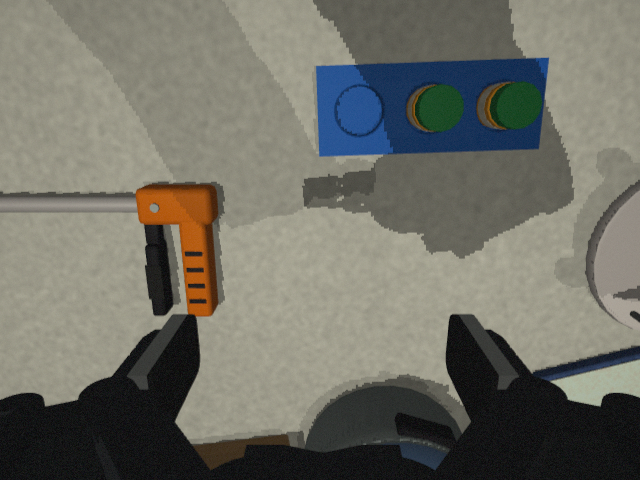

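The wrist view shows the small rack with corners at (317,66), (548,58), (540,149), (320,156), and the empty well's rim circle centred at about (359,110). I fit these in the rectified rim plane.

```bash
python3 - <<'E'
from h import *
c=np.load("w2.npy",allow_pickle=True).item()
s=4000; x0,y0=.44,.32   # 0.25 mm/px
src=np.array([(300,50),(560,50),(560,170),(300,170)],np.float32)
dst=np.array([[(p[1]-y0)*s,(p[0]-x0)*s] for p in (back(c,q,.024) for q in src)],np.float32)
H=cv2.getPerspectiveTransform(src,dst); W=cv2.warpPerspective(c["frame"],H,(800,440),flags=cv2.INTER_CUBIC)
i=W.astype(int); m=((i[...,0]-i[...,2]>35)&(i[...,0]-i[...,1]>15)).astype(np.uint8)
m=cv2.morphologyEx(m,cv2.MORPH_CLOSE,np.ones((9,9)))
cs,_=cv2.findContours(m,0,2); k=max(cs,key=cv2.contourArea); r=cv2.minAreaRect(cv2.convexHull(k)); print(r)
b=cv2.boxPoints(r); print(b/s*1000)
g=cv2.cvtColor(W,cv2.COLOR_BGR2GRAY); g=cv2.GaussianBlur(cv2.createCLAHE(3).apply(g),(5,5),1.5)
print(cv2.HoughCircles(g,cv2.HOUGH_GRADIENT,1,60,param1=60,param2=15,minRadius=66,maxRadius=78))
cx,cy=r[0]; print("rack centre", cy/s+x0,cx/s+y0)
C=cv2.HoughCircles(g,cv2.HOUGH_GRADIENT,1,60,param1=60,param2=15,minRadius=66,maxRadius=78)
o=W.copy(); cv2.polylines(o,[b.astype(int)],1,(0,0,255))
for q in C[0][:4]:
    print("circ",q[1]/s+x0,q[0]/s+y0,q[2]/s); cv2.circle(o,(int(q[0]),int(q[1])),int(q[2]),(0,255,255),1)
cv2.imwrite("pics/rect.png",o)
# refine the well as ellipse of dark ring around best guess
E
```

```text
((429.318115234375, 251.51229858398438), (665.9190063476562, 257.3946838378906), 3.131007671356201)
[[ 22.4566  90.4579]
 [ 25.9712  26.2053]
 [192.2025  35.2983]
 [188.6878  99.5509]]
[[[219.5 239.5  74.1]
  [689.5 264.5  66.4]
  [452.5 251.5  71.9]
  [629.5 264.5  67.5]]]
rack centre 0.5028780746459961 0.42732952880859376
circ 0.499875 0.374875 0.018524999
circ 0.506125 0.492375 0.0166
circ 0.502875 0.433125 0.017975
circ 0.506125 0.47737497 0.016875
```

View pics/rect.png

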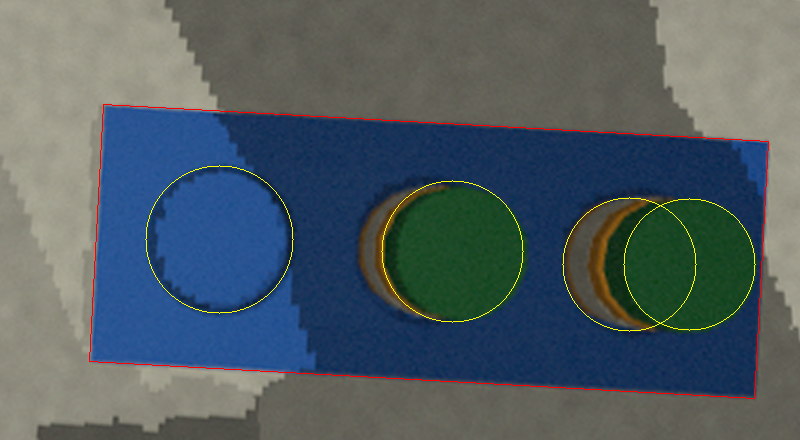

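Rectified fit: the rack measures 166.5 x 64.3 mm, yaw -3.1°, and the empty well is at (0.500,0.375), which agrees across three views. Now over the pot.

```bash
python3 -c "
from h import *
plan([.532,-.087,.14],86.9,12)"
```

```text
[[0.0,[0.02,-3.58,0.57],[-0.0,-0.0,7.3]],[0.0,[-0.44,-3.56,0.56],[-0.0,-0.0,7.4]],[0.0,[-0.89,-3.47,0.57],[-0.0,-0.0,7.3]],[0.0,[-1.32,-3.33,0.56],[-0.0,0.0,7.4]],[0.0,[-1.74,-3.13,0.57],[-0.0,0.0,7.3]],[0.0,[-2.13,-2.88,0.56],[-0.0,0.0,7.3]],[0.0,[-2.48,-2.59,0.57],[-0.0,0.0,7.4]],[0.0,[-2.78,-2.26,0.56],[-0.0,0.0,7.3]],[0.0,[-3.05,-1.87,0.57],[-0.0,0.0,7.4]],[0.0,[-3.27,-1.47,0.56],[-0.0,0.0,7.3]]]
[[0.0,[-3.43,-1.04,0.57],[-0.0,0.0,7.3]],[0.0,[-3.53,-0.6,0.56],[-0.0,0.0,7.4]]]
```

```bash
python3 -m jog '[[0,[0,-3.6,0.5],[0,0,7.3]],[0,[-0.4,-3.6,0.5],[0,0,7.4]],[0,[-0.9,-3.5,0.5],[0,0,7.3]],[0,[-1.3,-3.3,0.5],[0,0,7.4]],[0,[-1.7,-3.1,0.6],[0,0,7.3]],[0,[-2.1,-2.9,0.6],[0,0,7.3]],[0,[-2.5,-2.6,0.6],[0,0,7.4]],[0,[-2.8,-2.3,0.6],[0,0,7.3]],[0,[-3,-1.9,0.6],[0,0,7.4]],[0,[-3.3,-1.5,0.6],[0,0,7.3]]]'
python3 -m jog '[[0,[-3.4,-1,0.6],[0,0,7.3]],[0,[-3.5,-0.6,0.6],[0,0,7.4]],[0,[0,0,0],[0,0,0]],[0,[0,0,0],[0,0,0]]]'
cat >> h.py <<'E'
def green(c,x0=0,y0=0,x1=640,y1=480):
    i=c["frame"][y0:y1,x0:x1].astype(int); g=i[...,1]-np.maximum(i[...,0],i[...,2]); m=(g>max(8,.4*g.max())).astype(np.uint8)
    n,l,s,ce=cv2.connectedComponentsWithStats(m); k=1+s[1:,4].argmax(); (u,v),r=cv2.minEnclosingCircle(np.argwhere(l==k)[:,::-1].astype(np.float32)); return np.array(ce[k])+[x0,y0],s[k],(u+x0,v+y0,r)
E
python3 - <<'E'
from h import *
c=vision.camera("wrist"); cv2.imwrite("pics/w3.png",c["frame"]); a=green(c); print(a,back(c,a[0],.042),back(c,a[2][:2],.042)); c=vision.camera("top"); 
E
```

```text
t: 22.3
position: [0.5364, -0.0176, 0.1513]
tcp_rot: [0.634, 0.773, -0.0, -0.0]
force: [0.6, 0.5, -0.2]
gripper_width: 0.0855
gripper_force: 0.0
t: 22.8
position: [0.5304, -0.0865, 0.1396]
tcp_rot: [0.726, 0.688, -0.0, -0.0]
force: [-0.3, -0.5, 0.3]
gripper_width: 0.0854
gripper_force: 0.0
(array([325.2715, 242.8594]), array([ 300,  218,   51,   50, 1963], dtype=int32), (325.1221008300781, 242.2020721435547, 25.790054321289062)) [ 0.5317 -0.0869  0.042 ] [ 0.5317 -0.0865  0.042 ]
```

```bash
python3 -m jog '[[0,[-0.04,0.13,3],[0,0,0]],[0,[0,0,4],[0,0,0]],[0,[0,0,3],[0,0,0]],[0,[0,0,1.45],[0,0,0]],[0.3,[0,0,0],[0,0,0]],[0.5,[0,0,0],[0,0,0]],[0.58,[0,0,0],[0,0,0]],[0.58,[0,0,0],[0,0,0]]]' 20
```

```text
t: 23.9
position: [0.5325, -0.0868, 0.0259]
tcp_rot: [0.726, 0.688, 0.0, 0.001]
force: [-0.4, -0.7, 0.2]
gripper_width: 0.0356
gripper_force: 0.0
```

```bash
python3 -m jog '[[0.6,[0,0,0],[0,0,0]],[0.615,[0,0,0],[0,0,0]],[0.615,[0,0,0],[0,0,0]]]'
```

```text
t: 24.28
position: [0.532, -0.0866, 0.0252]
tcp_rot: [0.726, 0.688, -0.0, 0.0]
force: [0.7, -0.6, -0.2]
gripper_width: 0.0331
gripper_force: 0.0
```

```bash
python3 -m jog '[[0.622,[0,0,0],[0,0,0]],[0.622,[0,0,0],[0,0,0]]]'; python3 -m jog '[[0.627,[0,0,0],[0,0,0]],[0.627,[0,0,0],[0,0,0]]]'
```

```text
t: 24.52
position: [0.532, -0.0866, 0.0252]
tcp_rot: [0.726, 0.688, -0.0, -0.0]
force: [-0.8, -0.3, 0.2]
gripper_width: 0.0323
gripper_force: 0.0
t: 24.78
position: [0.532, -0.0866, 0.0252]
tcp_rot: [0.726, 0.688, -0.0, -0.0]
force: [-0.2, -0.3, -0.1]
gripper_width: 0.032
gripper_force: 1.5
```

```bash
python3 -m jog '[[0.63,[0,0,0],[0,0,0]],[0.63,[0,0,0],[0,0,0]]]'
```

```text
t: 25.02
position: [0.532, -0.0866, 0.0252]
tcp_rot: [0.726, 0.688, -0.0, 0.0]
force: [-0.8, 0.2, 0.6]
gripper_width: 0.0313
gripper_force: 5.0
```

```bash
python3 -m jog '[[0.632,[0,0,0],[0,0,0]],[0.632,[0,0,-0.3],[0,0,0]],[0.632,[0,0,-1],[0,0,0]],[0.632,[0,0,-2],[0,0,0]],[0.632,[0,0,-2.5],[0,0,0]],[0.632,[0,0,-1.5],[0,0,0]],[0.632,[0,0,0],[0,0,0]]]'
python3 - <<'E'
from h import *
o=status.get_obs(); c=vision.camera("wrist"); a=green(c); zt=o["position"][2]-.0252+.042
print(a,zt,back(c,a[0],zt),back(c,a[2][:2],zt),o["position"])
cv2.imwrite("pics/w4.png",np.hstack([cv2.resize(c["frame"],(400,300)),crop(vision.camera("scene"),270,150,133,100,3)[:300]]))
plan([.4995,.375,.10],86.9,12,.632)
E
```

```text
t: 25.9
position: [0.5329, -0.0869, 0.0994]
tcp_rot: [0.726, 0.688, 0.001, 0.001]
force: [-0.9, -0.1, 0.1]
gripper_width: 0.0319
gripper_force: 7.6
(array([322.3258, 339.6286]), array([ 278,  291,   90,   94, 6290], dtype=int32), (322.34515380859375, 337.9217224121094, 47.22269058227539)) 0.11617219693206704 [ 0.5326 -0.0855  0.1162] [ 0.5326 -0.0848  0.1162] [ 0.5329 -0.0869  0.0994]
[[0.632,[3.83,-0.48,-0.02],[-0.0,-0.0,0.0]],[0.632,[3.82,-0.47,-0.02],[-0.0,-0.0,0.0]],[0.632,[3.83,-0.48,-0.01],[-0.0,-0.0,0.0]],[0.632,[3.82,-0.47,-0.02],[-0.0,-0.0,0.0]],[0.632,[3.83,-0.48,-0.02],[-0.0,-0.0,0.0]],[0.632,[3.83,-0.47,-0.02],[-0.0,-0.0,0.0]],[0.632,[3.82,-0.48,-0.01],[-0.0,-0.0,0.0]],[0.632,[3.83,-0.47,-0.02],[-0.0,-0.0,0.0]],[0.632,[3.83,-0.48,-0.02],[-0.0,-0.0,0.0]],[0.632,[3.82,-0.48,-0.02],[-0.0,-0.0,0.0]]]
[[0.632,[3.83,-0.47,-0.01],[-0.0,-0.0,0.0]],[0.632,[3.82,-0.48,-0.02],[-0.0,-0.0,0.0]]]
```

View pics/w4.png

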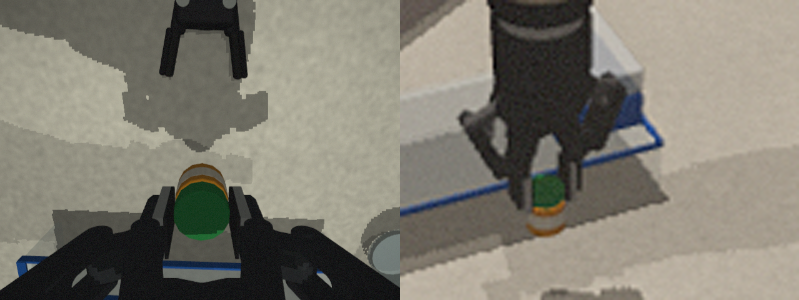

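```bash
python3 -c "
from h import *
o=status.get_obs(); c=vision.camera('wrist'); a=green(c); s=a[1]; z=o['position'][2]+.0168
print(o['position'],back(c,(322.3,s[1]+s[3]-.5),z),back(c,(s[0],338),z),back(c,(s[0]+s[2],338),z))"
python3 -m jog '[[0.632,[1.5,-0.2,0],[0,0,0]],[0.632,[3,-0.4,0],[0,0,0]],[0.632,[3.8,-0.5,0],[0,0,0]],[0.632,[3.8,-0.5,0],[0,0,0]],[0.632,[3.8,-0.5,0],[0,0,0]],[0.632,[4,-0.5,0],[0,0,0]],[0.632,[4,-0.5,0],[0,0,0]],[0.632,[4,-0.5,0],[0,0,0]],[0.632,[4,-0.5,0],[0,0,0]],[0.632,[4,-0.5,0],[0,0,0]]]'
python3 -m jog '[[0.632,[4,-0.5,0],[0,0,0]],[0.632,[3,-0.4,0],[0,0,0]],[0.632,[2,-0.3,0],[0,0,0]],[0.632,[0.9,-0.1,0],[0,0,0]],[0.632,[0,0,0],[0,0,0]],[0.632,[0,0,0],[0,0,0]]]'
python3 -c "
from h import *
plan([.4997,.3752,.06],86.9,1,.632)"
```

```text
[ 0.5317 -0.0865  0.0978] [ 0.5305 -0.1027  0.1146] [ 0.5166 -0.0837  0.1146] [ 0.5468 -0.0854  0.1146]
t: 27.3
position: [0.5041, 0.2763, 0.0976]
tcp_rot: [0.726, 0.688, -0.001, -0.0]
force: [0.1, 0.3, -0.3]
gripper_width: 0.0318
gripper_force: 7.6
t: 28.05
position: [0.4979, 0.373, 0.0982]
tcp_rot: [0.726, 0.687, -0.0, 0.0]
force: [-0.1, -0.9, 0.2]
gripper_width: 0.0313
gripper_force: 7.6
[[0.632,[0.23,0.17,3.82],[-0.0,0.0,-0.0]]]
```

```bash
python3 -m jog '[[0.632,[0.22,0.17,1.5],[0,0,0]],[0.632,[0,0,2],[0,0,0]],[0.632,[0,0,0.7],[0,0,0]],[0.632,[0,0,0],[0,0,0]]]'
for i in 1 2 3; do python3 -m jog '[[0.632,[0,0,0],[0,0,0]]]' | grep pos; done
python3 - <<'E'
from h import *
c=vision.camera("wrist"); i=c["frame"].astype(int)
# lid lateral + far edge, and rack rim circle edges cannot be seen; compare lid far edge
o=status.get_obs(); a=green(c,200,250,440,480); s=a[1]; z=o['position'][2]+.0168
print(s,o['position'],back(c,(s[0]+s[2]/2,s[1]+s[3]-.5),z)+[0,.016,0])
t=vision.camera("top"); 
E
```

```text
t: 28.55
position: [0.4993, 0.3755, 0.0555]
tcp_rot: [0.726, 0.688, -0.001, -0.0]
force: [-0.4, 0.3, -1.7]
gripper_width: 0.0314
gripper_force: 7.6
position: [0.5, 0.3761, 0.0567]
position: [0.5, 0.3762, 0.0569]
position: [0.4998, 0.3761, 0.0566]
[  78   41   90   94 6407] [0.4998 0.3761 0.0566] [0.4455 0.4636 0.0734]
```

```bash
python3 -m jog '[[0.632,[-0.1,0,0.3],[0,0,0]],[0.632,[0,0,0.3],[0,0,0]],[0.632,[0,0,0.2],[0,0,0]],[0.632,[0,0,0.2],[0,0,0]],[0.632,[0,0,0],[0,0,0]]]'
```

```text
t: 29.65
position: [0.4994, 0.3749, 0.046]
tcp_rot: [0.726, 0.688, -0.0, -0.0]
force: [-0.3, 0.3, -0.2]
gripper_width: 0.0317
gripper_force: 7.6
```

No contact force with the base below the rim, so the pot is entering the well. I keep going down.

```bash
python3 -m jog '[[0.632,[0,0,0.3],[0,0,0]],[0.632,[0,0,0.3],[0,0,0]],[0.632,[0,0,0.1],[0,0,0]],[0.632,[0,0,0],[0,0,0]]]'; python3 -m jog '[[0.632,[0,0,0.1],[0,0,0]],[0.632,[0,0,0],[0,0,0]]]'
```

```text
t: 30.15
position: [0.4995, 0.3749, 0.0391]
tcp_rot: [0.726, 0.688, -0.0, -0.0]
force: [1.1, -0.2, 0.1]
gripper_width: 0.0312
gripper_force: 7.6
t: 30.4
position: [0.4995, 0.375, 0.0382]
tcp_rot: [0.726, 0.688, -0.0, -0.0]
force: [0.1, -0.3, -0.7]
gripper_width: 0.0316
gripper_force: 7.6
```

```bash
python3 -m jog '[[0.632,[0,0,0.08],[0,0,0]],[0.632,[0,0,0],[0,0,0]],[0.62,[0,0,0],[0,0,0]],[0.6,[0,0,0],[0,0,0]],[0.55,[0,0,0],[0,0,0]],[0.45,[0,0,0],[0,0,0]],[0.45,[0,0,0],[0,0,0]]]'
python3 -m jog '[[0.45,[0,0,-1],[0,0,0]],[0.45,[0,0,-3],[0,0,0]],[0.45,[0,0,-5],[0,0,0]],[0.2,[0,0,-5],[0,0,0]],[0,[0,0,-2],[0,0,0]],[0,[0,0,0],[0,0,0]],[0,[0,0,0],[0,0,0]],[0,[0,0,0],[0,0,0]]]'
python3 - <<'E'
from h import *
c=vision.camera("wrist"); i=c["frame"].astype(int); g=i[...,1]-np.maximum(i[...,0],i[...,2]); m=(g>.4*g.max()).astype(np.uint8)
n,l,s,ce=cv2.connectedComponentsWithStats(m)
for k in range(1,n):
    if s[k,4]>300: print(s[k],back(c,ce[k],.054))
cv2.imwrite("pics/end.png",c["frame"])
E
```

```text
t: 31.28
position: [0.4996, 0.375, 0.0374]
tcp_rot: [0.726, 0.688, 0.0, 0.0]
force: [0.1, 0.4, 0.0]
gripper_width: 0.0468
gripper_force: 0.0
t: 32.28
position: [0.4989, 0.3746, 0.1961]
tcp_rot: [0.726, 0.688, -0.001, -0.0]
force: [-0.6, -0.6, 0.3]
gripper_width: 0.0852
gripper_force: 0.0
[ 301   34   48   52 1949] [0.5055 0.4793 0.054 ]
[ 302  122   46   46 1637] [0.5027 0.4277 0.054 ]
[ 303  200   43   45 1450] [0.4992 0.3748 0.054 ]
```

The three lids are in line about 52 mm apart at the same height, so the pot is seated upright and the arm is clear.

```bash
python3 -c "
from workcell import manip
print(manip.sign_off())"
```

```text
the job is handed in; nothing more can be done
None
```

The job is handed in at about 32 s: the pot was drawn out upright with the reacher and stands in the rack's empty well, and the reacher lies flat on the bench clear of the riser; on my first squeeze the grip reading touched 19.8 N, about 3.6 N a side, above the 1–3 N range but under the 4 N dent limit, and those jaws slipped off so I squeezed again.

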